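Index the rotary phone holder by one hole

TASK

The opened phone on the rotary holder is done along this side: with the fingertips, press the plunger button at the end of the table's arm right in and push the table clockwise (seen from above) round to the very next index hole, then let go so that the plunger springs all the way back up and locks the table there. The phone is not to be picked up: it stays lying in its nest and rides round with the table, and the tools and pots around the holder stay where they are.

Things in the scene. Friction and masses are not known exactly. Their poses are not given: they have to be found in the camera images.
- plunger_face (a point): Centre of the top face of the plunger button: plain grey, round, 36 mm across, at the end of the table's index arm, its upright axis 120 mm from the table's axis. Face 69 mm above the bench top when up; pressed straight down, anywhere on the face. It stands inside a round dark steel guard.
- guard_rim (a point): Centre of the guard's rim: a round dark steel wall about the button, part of the index arm, turning with the table. 46 mm inside, 54 mm outside, rim 74 mm above the bench top and 5 mm over the unpressed button's face; 22 mm deep in the 5 mm gap round the button. Shut fingertips fit inside; having pressed the button down they push sideways on the inside of the wall to turn the table.
- plunger (a joint): How far the plunger is pressed in, m: 0 = sprung fully up, 0.0105 = at its stop; spring 4 N rising to 8.6 N. Its pin stands 6.5 mm up in a flange hole from below, so the table is locked until it is 7 mm in (press 8.5 mm or more). Off the hole the flange keeps it 6 mm down without being held; not held down, it springs up by itself within about 0.015 rad of the next hole.
- dial (a joint): Angle of the table in rad, 0 at the start (pin in its present hole), growing clockwise seen from above. The eight holes are 45 degrees apart: the next one is at 0.785. With the pin in a hole there is about 0.015 rad of play either way. The unlocked table turns with a push of 1 to 3 N at the guard and stays where it is left.
- dial_top (a point): Centre of the round aluminium table's top face (190 mm across, 55 mm above the bench top), on its upright axis of rotation, z up. The point turns with the table and its x axis points from the arm's button towards the axis (the button lies at x = -120 mm).
- next_hole (a point): Mouth of the index hole the pin must spring into, in the top of the fixed steel flange (224 mm across, 41 mm above the bench top) under the table: 102 mm from the axis, 45 degrees clockwise of the button's start. Eight dark holes, 10 mm across, ring the table's edge, one hidden under the arm. Once home, the button's axis lies 18 mm further out on the same radius.
- phone_center (a point): Centre of the opened phone (72 x 148 x 8 mm, black frame with battery and blue boards), lying loose on the table between two jaws and four end pegs up to 11 mm high. It must ride round with the table and stay in its nest.
- paste_pot: White solder-paste pot, 46 mm across, 30 mm high, loose on the mat beside the holder; leave it alone. Origin at the centre of its underside.
- flux_bottle: Amber flux bottle, 34 mm across, 85 mm high, standing loose beside the holder; leave it alone. Origin at the centre of its underside.
- spare_board: Loose blue circuit board, 40 x 66 x 6 mm, flat on the mat beside the holder; leave it alone. Origin at the centre of its underside.
- screwdriver: Precision screwdriver, 152 mm long, 12 mm thick, lying on the mat; leave it alone. Origin near its middle, x towards the blade.
- tweezers: Steel tweezers, 130 mm long, 8 mm high, lying on the mat; leave them alone. Origin near the middle, x towards the points.
- brush: Wooden cleaning brush, 150 mm long, 20 mm high, lying on the mat; leave it alone. Origin near its middle.
- screw_dish: Pale green shallow dish, 84 mm across, 16 mm high, on the mat; leave it alone. Origin at the centre of its underside.
Things that resemble listed ones, but are neither listed nor needed, are in the scene too. Of the things like the part that bears phone_center, leave any that is purple; of the rest the larger one is meant.

How it is judged:
By the outcome, as a careful person would: the job done as asked, in the order asked, and still so for the second after the job is handed in, with the robot touching nothing.
It also fails if it takes over 48 s, if anything falls off the work surface, if the arm or the gripper's body presses on something with over 40 N, if the wrist force passes 120 N, or if a joint passes its speed limit or range.

ROBOT

A 6-joint arm with a two-finger parallel gripper is mounted at the origin on the work surface. World frame = base frame: x ahead of the robot, y to its left, z up, the work surface at z = 0. Lengths are in m, angles in degrees, forces in N, time in s.
With the tool pointing down it reaches from about 0.35 to 0.875 m from the base axis. Payload 4.2 kg.
Tool frame: the origin (TCP) lies where the fingers leave the gripper's body, on its centre line; the fingertips stand 70 mm ahead of it and the grasp point (between the pads) lies 51 mm ahead of it; z points along the fingers, y is the direction in which the jaws open and shut (so a half turn about z gives the same grasp; the last joint's range is limited). The gripper opens to 87 mm and grips with 3 to 60 N. Pads are 19 mm wide; open, the fingers measure 117 mm over their backs; the gripper's body (75 mm by 190 mm) begins 51 mm behind the grasp point.
Start: joints at [-49.985, 22.042, 0.453, 0, -68.411, -14.817], TCP at [0.266, -0.565, 0.292] pointing down, gripper open.
Joint ranges: [-179.83, 179.83], [-69.29, 118.12], [-61.27, 80.66], [-181.25, 117.63], [-171.15, -9.14], [-177.46, 177.46]. Speed limits (degrees/s): [159.86, 159.86, 180, 180, 180, 180].

INTERFACE

Orientations are given as a 3x3 rotation matrix whose columns are the frame's x, y, z axes.
In Python, from station import sense, capture, camera_model, finish_job gives the robot as it stands.
- The arm moves only by the shell command python3 -m inch 'ROWS'. ROWS is JSON, a list of rows, each an object with "hand": the closure, from 0 (fully open) to 1 (shut); "slide": the shift along the world's x, y, z in cm, a list of three; "yaw": the turn about the world's z in rad. A call has 1 to 10 rows; each row is the pose to reach, as a shift and turn from the pose commanded when the call began; what a row does not reach only later rows make up. A row lasts 1/8 s, in which the tool goes at most 62.5 mm and 10.7 degrees, less where a joint would pass 70% of its speed; a pose out of reach is approached as far as the arm can. A call with a gripper value outside its range is refused whole. The fingers move at their own pace and stop on an object; the grip force is fixed at half the most. Time passes only in rows, so rows that repeat a pose let the fingers close. It gives the time, the measured TCP pose, the force and the opening at its end, in the units of the state.
- sense(): the state, without advancing time (a new reading comes with each control period).
- capture(name): name is "scene" or "top"; returns the picture (420x560x3 uint8, blue, green, red); there is no depth.
- camera_model(name): a dict with "mtx" (3x3 intrinsics, pixels), "k1" (the pictures are not rectified: a ray, as slopes to the right and down, at radius r is drawn at 1 + k1 r^2 times it, then the intrinsics apply), "xyz" and "orientation" of the camera in the world. Camera axes: x right, y up, looking along -z (the intrinsics and any distortion apply to the point x, -y, -z); pixel columns grow to the right and rows downward; lengths in m; the calibration is good to about 2 mm. A picture is of the moment at which its call begins. camera_model takes no time and is no camera call.
- finish_job(): hands the job in, once; it reports no verdict.
The state is a dict: "time_s": time; "joints": joint angles; "joint_velocities": joint speeds; "effort": joint torques, N m; "tcp_pos": TCP position; "ee_rot": TCP orientation; "wrist_force": force on the tool from outside, world axes, zero at the start; "moment": the same for the moment, N m; "gripper_width": opening from 0.0 (shut) to 1.0 (fully open).
Only numpy, scipy, OpenCV 4.12 (cv2) and the standard library are available. Lean on these libraries where they do the work, as an engineer would, in place of code of your own. Each camera call takes 0.05 s, during which the arm holds its last target. There are 200 camera calls.

## Working session

There is one attempt and no reset: what is moved stays moved. The work goes in short steps, Python scripts to look and compute and a shell command to move; the robot and the scene stay as the last step left them, time stands still between calls to the robot, and variables do not carry over. Pictures are saved under pics/ and viewed, about 8 in all and at most 12, crops included, and the job is handed in when it is done.

```bash
mkdir -p pics; cat > h.py <<'E'
import numpy as np, cv2
from station import sense, capture, camera_model, finish_job
def ray(n,u,v):
    m=camera_model(n);K=np.array(m["mtx"]);R=np.array(m["orientation"]);d=np.array([(u-K[0,2])/K[0,0],(v-K[1,2])/K[1,1]])
    p=d.copy()
    for _ in range(20): p=d/(1+m["k1"]*(p@p))
    return np.array(m["xyz"]),R@np.array([p[0],-p[1],-1])
def onz(n,u,v,z):
    o,d=ray(n,u,v);return o+d*(z-o[2])/d[2]
def proj(n,P):
    m=camera_model(n);K=np.array(m["mtx"]);R=np.array(m["orientation"]);c=R.T@(np.array(P)-np.array(m["xyz"]))
    p=np.array([c[0],-c[1]])/-c[2];p=p*(1+m["k1"]*(p@p));return K[0,0]*p[0]+K[0,2],K[1,1]*p[1]+K[1,2]
E
python3 - <<'E'
from h import *
for n in("top","scene"):
    i=capture(n);cv2.imwrite(f"pics/{n}0.png",i);m=camera_model(n);print(n,m)
s=sense();print(s["time_s"],s["tcp_pos"],s["ee_rot"],s["gripper_width"],s["wrist_force"])
E
```

```text
top {'mtx': array([[429.11796327,   0.        , 285.14730642],
       [  0.        , 429.11796327, 208.32137984],
       [  0.        ,   0.        ,   1.        ]]), 'k1': -0.03841252123452787, 'xyz': array([ 0.43222301, -0.00190295,  1.1550997 ]), 'orientation': array([[ 0.01496306,  0.98842713, -0.15095668],
       [-0.99976799,  0.01245033, -0.0175769 ],
       [-0.01549402,  0.15118467,  0.9883841 ]])}
scene {'mtx': array([[461.72201706,   0.        , 282.15802751],
       [  0.        , 461.72201706, 208.92782172],
       [  0.        ,   0.        ,   1.        ]]), 'k1': -0.14927976908063237, 'xyz': array([ 1.55702647, -0.58720442,  0.99647796]), 'orientation': array([[ 0.51477805, -0.55160681,  0.65630289],
       [ 0.85724261,  0.32066539, -0.40287567],
       [ 0.01177534,  0.77000236,  0.63793237]])}
0.1 [ 0.26594424 -0.56513704  0.29125322] [[-9.04915953e-01 -4.25589279e-01 -9.39915279e-04]
 [-4.25590305e-01  9.04914230e-01  1.76858961e-03]
 [ 9.78499371e-05  2.00044378e-03 -9.99997994e-01]] 1.001683901746428 [-0.35248016 -0.07087147  0.3027825 ]
```

View pics/top0.png

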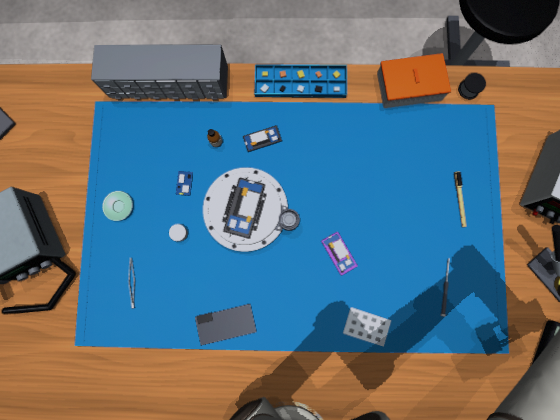

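View pics/scene0.png

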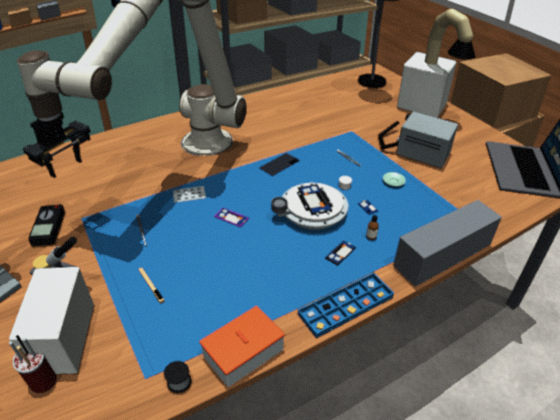

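```bash
python3 - <<'E'
from h import *
i=cv2.imread("pics/top0.png");c=cv2.resize(i[120:270,190:370],None,fx=4.4,fy=4,interpolation=cv2.INTER_CUBIC)
c=cv2.resize(i[120:270,190:370],None,fx=4,fy=4,interpolation=cv2.INTER_CUBIC)
cv2.imwrite("pics/crop0.png",c)
s=cv2.imread("pics/scene0.png");cv2.imwrite("pics/crop1.png",cv2.resize(s[160:250,240:380],None,fx=5.5,fy=5.5,interpolation=cv2.INTER_CUBIC))
hsv=cv2.cvtColor(i,cv2.COLOR_BGR2HSV)
m=((hsv[...,1]<70)&(hsv[...,2]>150)).astype(np.uint8);m[:,:195]=0;m[:,300:]=0;m[:160]=0;m[260:]=0
cs=max(cv2.findContours(m,0,1)[0],key=cv2.contourArea)
print(cv2.boundingRect(cs),cv2.fitEllipse(cv2.convexHull(cs)))
E
```

```text
(203, 168, 85, 83) ((244.9440460205078, 209.09974670410156), (83.30513000488281, 84.6034927368164), 59.43345642089844)
```

View pics/crop0.png

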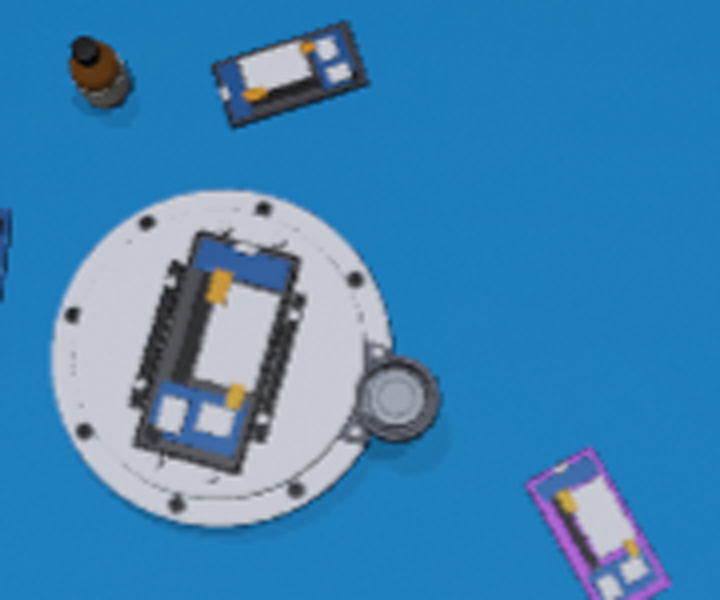

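View pics/crop1.png

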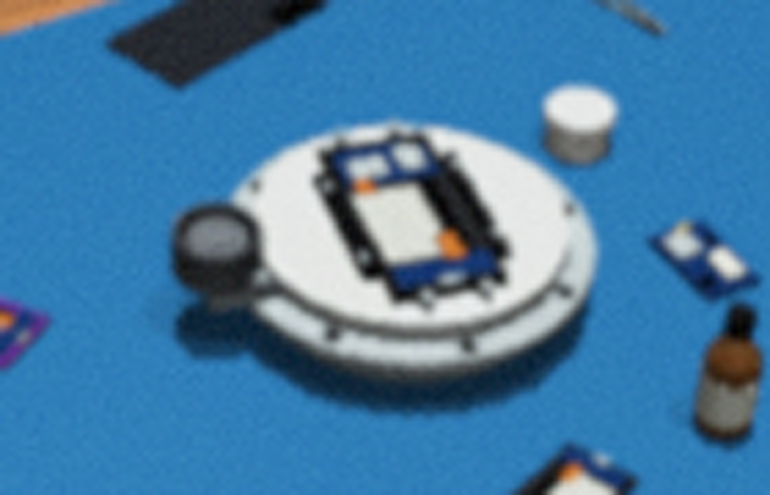

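```bash
cat > fit.py <<'E'
from h import *
from scipy.optimize import least_squares
i=cv2.imread("pics/top0.png");g=cv2.cvtColor(i,cv2.COLOR_BGR2GRAY).astype(float)
H=[(297,489),(177,504),(84,431),(72,315),(147,222),(263,208),(355,279)]
P=[]
for x,y in H:
    u,v=190+(x+.5)/4-.5,120+(y+.5)/4-.5
    w=g[int(v)-4:int(v)+6,int(u)-4:int(u)+6];yy,xx=np.mgrid[int(v)-4:int(v)+6,int(u)-4:int(u)+6]
    k=np.clip(150-w,0,None)*(np.hypot(xx-u,yy-v)<4);u,v=(k*xx).sum()/k.sum(),(k*yy).sum()/k.sum()
    P.append(onz("top",u,v,.041)[:2])
P=np.array(P);k=np.arange(1,8)*np.pi/4
f=lambda q:(np.c_[q[0]+.102*np.cos(q[2]-k),q[1]+.102*np.sin(q[2]-k)]-P).ravel()
r=least_squares(f,[P[:,0].mean(),P[:,1].mean(),-1.8]);print("axis,ang(deg)",r.x[:2],np.degrees(r.x[2]),"res mm",(f(r.x)*1000).round(1))
c=r.x[:2];a=r.x[2];b=lambda t:c+.12*np.array([np.cos(a-t),np.sin(a-t)])
print("button",b(0),"next",b(np.pi/4))
# guard direct
m=((g<150)).astype(np.uint8);
hs=cv2.cvtColor(i,cv2.COLOR_BGR2HSV);m=((hs[...,1]<110)).astype(np.uint8)
sub=i[205:233,275:303];print("proj rim",proj("top",[*b(0),.074]),proj("scene",[*b(0),.074]))
for n,(u,v) in dict(top=(190+399/4,120+398/4),scene=(240+217/5.5,160+238/5.5)).items(): print(n,"face by eye",onz(n,u,v,.069))
E
python3 fit.py
```

```text
axis,ang(deg) [0.60156747 0.12472639] -104.57936639210708 res mm [-0.2 -0.2 -0.1  0.2  0.5  0.   0.4 -0.4 -0.7 -0.3 -0.4  0.5  0.5  0.3]
button [0.57136097 0.0085904 ] next [0.4980877  0.06396507]
proj rim (np.float64(288.4320125677227), np.float64(218.47576515780358)) (np.float64(279.80454734806625), np.float64(201.27964452764064))
top face by eye [0.56941525 0.00524162 0.069     ]
scene face by eye [0.57421136 0.00564197 0.069     ]
```

```bash
python3 - <<'E'
from h import *
for n,(u,v) in dict(top=(289,219),scene=(279,203)).items():
    i=cv2.imread(f"pics/{n}0.png");g=cv2.cvtColor(i,cv2.COLOR_BGR2GRAY)
    print(n);print(g[v-11:v+12,u-13:u+14]);
E
```

```text
top
[[201 202 201 201 173  97 119 159 191 165  94  84  79 105 105 104 104 104
  105 104 105 105 104 104 105 104 103]
 [201 202 202 201 172  94 108 112 127 116  95  82  91  88  89  98 104 102
  102 106 105 104 105 104 104 105 104]
 [202 202 202 201 174  99  95  80  95  97  94  63  57  52  61  92 105  97
   96 106 104 104 105 105 104 104 104]
 [201 201 201 202 174  94  89  92  79  52  35  49  57  54  48  40  36  67
   98  99 102 101 104 105 104 105 105]
 [202 202 201 200 168  85  85  61  65  83  80 104 113 108 100  89  59  45
   56  88  95  91 104 103 103 103 104]
 [201 201 201 189 147  90  57  70 110 131 131 152 160 157 154 136  88  85
   63  58  86 101 100 101 105 104 106]
 [201 202 199 174 106  73  83 115 132 149 153 153 151 146 149 156 151 121
   95  70  68  98  77  79 104 104 105]
 [201 201 189 147  88  88 131 138 158 149 139 143 146 150 142 143 150 150
  122  79  57  76  92  77 106 105 105]
 [202 201 177 108  85 109 146 143 153 145 152 163 164 164 164 157 143 150
  143  97  79  82  99  88 105 105 105]
 [202 201 174  89  88 112 129 161 149 143 164 163 164 164 164 164 152 140
  161
[... 3409 characters left out ...]
 143 193 227 233 231]
 [114 107 110 108  96  73  36  33  33  32  35  31  34  37  31  32  29  31
   32  45  87 130 142 154 196 228 233]
 [110 108 109 109 103  84  55  34  28  31  31  33  34  33  37  38  32  29
   36  56 102 143 133 116 149 194 220]
 [108 113 110 106 101  94  75  48  38  37  32  36  32  42  36  39  36  30
   37  57  94 106 104  86  96 139 180]
 [111 108 106 102  99  99  92  75  57  49  42  43  39  37  38  39  35  38
   45  56  66  66  68  63  63  79 123]
 [108 106 105 103 103 103  98  86  76  66  50  46  43  45  44  47  50  52
   56  61  58  58  70  80  84  86  82]
 [105 101 102  99 100  98  95  92  80  71  52  46  53  62  61  64  63  65
   62  69  84 107 132 160 164 144 111]]
```

```bash
python3 -c "
from h import *
print(onz('top',288.8,219.15,.069),onz('scene',279.1,202.5,.074),onz('scene',279.1,202.2,.069))"
python3 -m inch '[{"hand":1,"slide":[2.5,4.6,0],"yaw":-0.06},{"hand":1,"slide":[5,9.2,0],"yaw":-0.12},{"hand":1,"slide":[7.5,13.8,0],"yaw":-0.18},{"hand":1,"slide":[10,18.4,0],"yaw":-0.24},{"hand":1,"slide":[12.5,23,0],"yaw":-0.3},{"hand":1,"slide":[15,27.6,0],"yaw":-0.36},{"hand":1,"slide":[17.5,32.2,0],"yaw":-0.42},{"hand":1,"slide":[20,36.8,0],"yaw":-0.48},{"hand":1,"slide":[22.5,41.4,0],"yaw":-0.54},{"hand":1,"slide":[25,46,0],"yaw":-0.6}]'
python3 -m inch '[{"hand":1,"slide":[2.8,5.5,0],"yaw":-0.05},{"hand":1,"slide":[5.5,11.2,-4],"yaw":-0.09},{"hand":1,"slide":[5.5,11.2,-9],"yaw":-0.09},{"hand":1,"slide":[5.5,11.2,-11],"yaw":-0.09},{"hand":1,"slide":[5.5,11.2,-11],"yaw":-0.09},{"hand":1,"slide":[5.5,11.2,-11],"yaw":-0.09}]'
python3 - <<'E'
from h import *
s=sense();print(s["time_s"],s["tcp_pos"],np.degrees(np.arctan2(s["ee_rot"][1][1],s["ee_rot"][0][1])),s["ee_rot"][0][2],s["ee_rot"][1][2],s["gripper_width"],s["wrist_force"])
a=capture("scene");b=capture("top");cv2.imwrite("pics/s1.png",a);cv2.imwrite("pics/t1.png",b)
z=lambda i,u,v:cv2.resize(i[v-50:v+50,u-65:u+65],(780,600)if 0 else (520,400),interpolation=cv2.INTER_CUBIC)
cv2.imwrite("pics/b1.png",np.vstack([z(a,285,185)]))
p=np.array(s["tcp_pos"]);p[2]-=.07;print(proj("scene",p))
E
```

```text
[0.57028327 0.00767645 0.069     ] [0.5755764  0.00347007 0.074     ] [0.56893864 0.00745401 0.069     ]
time_s: 1.35
tcp_pos: [0.5165, -0.1038, 0.292]
ee_rot: [[-0.987, 0.161, -0.0], [0.161, 0.987, 0.0], [0.0, -0.0, -1.0]]
wrist_force: [-0.5, -0.4, 1.1]
gripper_width: 0.023
time_s: 2.1
tcp_pos: [0.5718, 0.0064, 0.1833]
ee_rot: [[-0.969, 0.248, 0.002], [0.248, 0.969, 0.0], [-0.002, 0.001, -1.0]]
wrist_force: [-0.3, -0.5, -0.0]
gripper_width: 0.002
2.1 [0.57177469 0.00643356 0.1833428 ] 75.66756347046024 0.0019107578341979595 0.0001526868183996458 0.0015995466119254971 [-0.31340545 -0.48253739 -0.02356878]
(np.float64(279.38877896882684), np.float64(191.78545850216452))
```

View pics/b1.png

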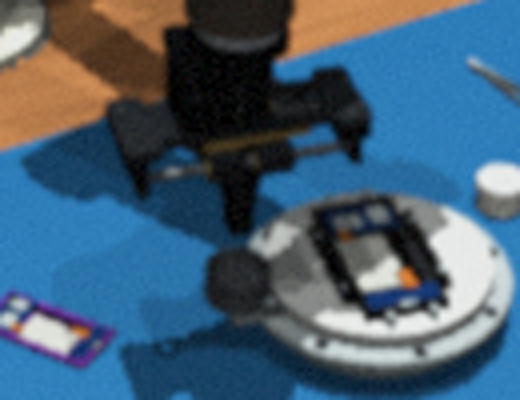

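```bash
python3 -m inch '[{"hand":1,"slide":[-0.05,0.05,-2],"yaw":0},{"hand":1,"slide":[-0.05,0.05,-3.7],"yaw":0},{"hand":1,"slide":[-0.05,0.05,-4.0],"yaw":0},{"hand":1,"slide":[-0.05,0.05,-4.2],"yaw":0},{"hand":1,"slide":[-0.05,0.05,-4.3],"yaw":0},{"hand":1,"slide":[-0.05,0.05,-4.3],"yaw":0}]'
```

```text
time_s: 2.95
tcp_pos: [0.5709, 0.0071, 0.1398]
ee_rot: [[-0.969, 0.248, 0.001], [0.248, 0.969, 0.0], [-0.001, 0.001, -1.0]]
wrist_force: [0.0, 0.1, 0.1]
gripper_width: 0.007
```

```bash
python3 -m inch '[{"hand":1,"slide":[0,0,-0.3],"yaw":0},{"hand":1,"slide":[0,0,-0.6],"yaw":0},{"hand":1,"slide":[0,0,-0.6],"yaw":0}]'; python3 -m inch '[{"hand":1,"slide":[0,0,-0.2],"yaw":0},{"hand":1,"slide":[0,0,-0.4],"yaw":0},{"hand":1,"slide":[0,0,-0.5],"yaw":0},{"hand":1,"slide":[0,0,-0.5],"yaw":0}]'
```

```text
time_s: 3.32
tcp_pos: [0.5712, 0.0071, 0.134]
ee_rot: [[-0.969, 0.247, 0.002], [0.247, 0.969, -0.0], [-0.002, 0.0, -1.0]]
wrist_force: [-0.3, 0.8, 5.7]
gripper_width: 0.004
time_s: 3.82
tcp_pos: [0.5715, 0.007, 0.1295]
ee_rot: [[-0.969, 0.247, 0.002], [0.247, 0.969, -0.0], [-0.002, 0.0, -1.0]]
wrist_force: [-1.4, 0.2, 7.6]
gripper_width: 0.007
```

```bash
python3 - <<'E'
import numpy as np
c=np.array([.6016,.1247]);p=np.array([.5715,.007]);d=p-c
for t in np.arange(0,.92,.05):
    q=c+np.array([[np.cos(t),np.sin(t)],[-np.sin(t),np.cos(t)]])@d-p;print(round(t,2),(q*100).round(2))
E
```

```text
0.0 [0. 0.]
0.05 [-0.58  0.17]
0.1 [-1.16  0.36]
0.15 [-1.73  0.58]
0.2 [-2.28  0.83]
0.25 [-2.82  1.11]
0.3 [-3.34  1.42]
0.35 [-3.85  1.75]
0.4 [-4.35  2.1 ]
0.45 [-4.82  2.48]
0.5 [-5.27  2.88]
0.55 [-5.71  3.31]
0.6 [-6.12  3.76]
0.65 [-6.51  4.22]
0.7 [-6.87  4.71]
0.75 [-7.22  5.21]
0.8 [-7.53  5.73]
0.85 [-7.82  6.26]
0.9 [-8.08  6.81]
```

```bash
python3 -m inch '[{"hand":1,"slide":[0,0,-0.1],"yaw":0},{"hand":1,"slide":[-0.58,0.17,-0.1],"yaw":0},{"hand":1,"slide":[-0.87,0.26,-0.1],"yaw":0},{"hand":1,"slide":[-1.16,0.36,-0.1],"yaw":-0.05},{"hand":1,"slide":[-1.16,0.36,-0.1],"yaw":-0.05}]'
```

```text
time_s: 4.45
tcp_pos: [0.5601, 0.0108, 0.1288]
ee_rot: [[-0.955, 0.295, 0.003], [0.295, 0.955, 0.0], [-0.003, 0.001, -1.0]]
wrist_force: [-0.6, -0.1, 8.0]
gripper_width: 0.008
```

```bash
python3 -m inch '[{"hand":1,"slide":[-0.57,0.22,0],"yaw":-0.05},{"hand":1,"slide":[-1.12,0.47,0],"yaw":-0.1},{"hand":1,"slide":[-1.66,0.75,0],"yaw":-0.15},{"hand":1,"slide":[-1.66,0.75,0],"yaw":-0.15}]'
python3 - <<'E'
from h import *
a=capture("scene");cv2.imwrite("pics/s2.png",a)
cv2.imwrite("pics/b2.png",cv2.resize(a[135:255,230:370],(700,600),interpolation=cv2.INTER_CUBIC))
E
```

```text
time_s: 4.95
tcp_pos: [0.5434, 0.0185, 0.1288]
ee_rot: [[-0.901, 0.434, 0.003], [0.434, 0.901, 0.0], [-0.003, 0.002, -1.0]]
wrist_force: [0.3, -1.0, 8.2]
gripper_width: 0.004
```

View pics/b2.png

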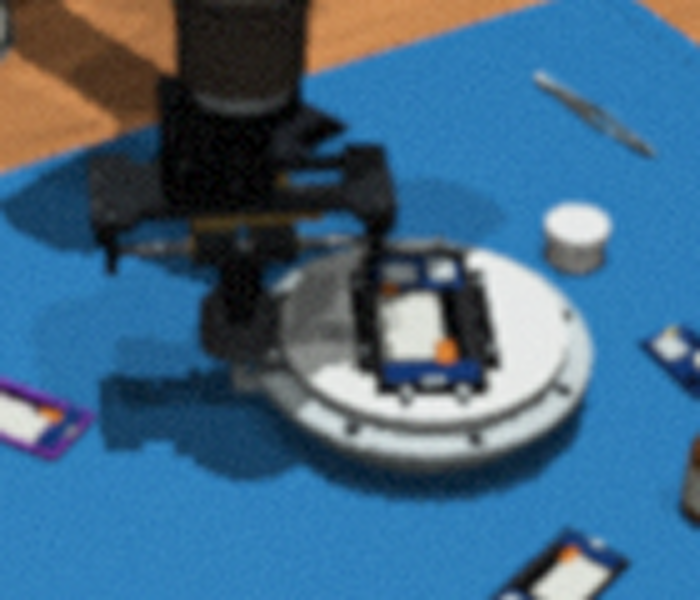

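```bash
python3 -m inch '[{"hand":1,"slide":[-0.52,0.31,0],"yaw":-0.05},{"hand":1,"slide":[-1.03,0.64,0],"yaw":-0.1},{"hand":1,"slide":[-1.53,0.99,0],"yaw":-0.15},{"hand":1,"slide":[-2.0,1.37,0],"yaw":-0.2},{"hand":1,"slide":[-2.45,1.77,0],"yaw":-0.25},{"hand":1,"slide":[-2.89,2.2,0],"yaw":-0.3},{"hand":1,"slide":[-3.3,2.65,0],"yaw":-0.35},{"hand":1,"slide":[-3.69,3.11,0],"yaw":-0.4},{"hand":1,"slide":[-4.05,3.6,0],"yaw":-0.45},{"hand":1,"slide":[-4.05,3.6,0],"yaw":-0.45}]'
python3 - <<'E'
from h import *
s=sense();d=np.array(s["tcp_pos"])[:2]-[.6016,.1247];print("tip t",np.radians(-104.58)-np.arctan2(d[1],d[0]),np.hypot(*d))
a=capture("scene");b=capture("top");cv2.imwrite("pics/s3.png",a);cv2.imwrite("pics/t3.png",b)
cv2.imwrite("pics/b3.png",np.hstack([cv2.resize(a[150:250,240:370],(520,400),interpolation=cv2.INTER_CUBIC)[:,:400],cv2.resize(b[160:260,195:295],(400,400),interpolation=cv2.INTER_CUBIC)]))
E
```

```text
time_s: 6.25
tcp_pos: [0.5031, 0.0548, 0.1287]
ee_rot: [[-0.622, 0.783, 0.004], [0.783, 0.622, 0.001], [-0.002, 0.003, -1.0]]
wrist_force: [-0.3, 0.7, 8.2]
gripper_width: 0.004
tip t 0.6992381834485364 0.12079503464438207
```

View pics/b3.png

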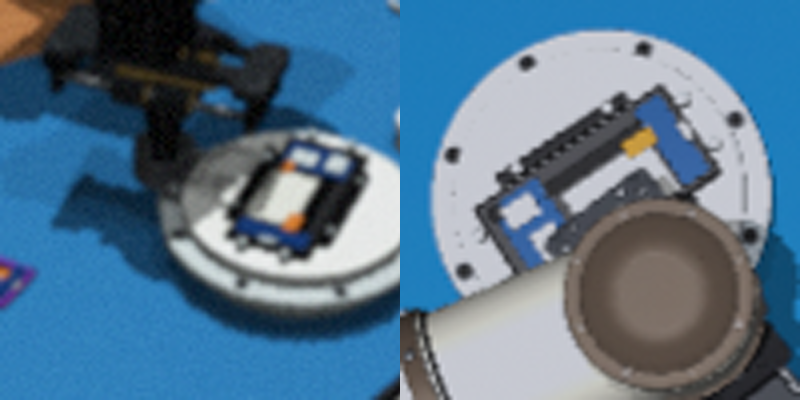

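```bash
cat > ang.py <<'E'
from h import *
import sys
c=np.array([.60157,.12473])
def blobs(n,f):
    i=cv2.imread(f);h=cv2.cvtColor(i,cv2.COLOR_BGR2HSV);out=[]
    for nm,lo,hi in(("or",(8,110,120),(28,255,255)),("bl",(105,120,60),(118,255,190))):
        m=cv2.inRange(h,lo,hi);k,_,st,ce=cv2.connectedComponentsWithStats(m)
        for j in range(1,k):
            q=onz(n,*ce[j],.062)[:2]-c
            if st[j,4]>=12 and np.hypot(*q)<.085: out.append((nm,int(st[j,4]),ce[j].round(1).tolist(),round(1000*np.hypot(*q),1),round(float(np.arctan2(q[1],q[0])),3)))
    return out
for f in sys.argv[1:]:
    print(f)
    for o in blobs("top" if f[5]=="t" else "scene",f): print(o)
E
python3 ang.py pics/top0.png pics/t3.png pics/scene0.png pics/s3.png
```

```text
pics/top0.png
('or', 38, [244.2, 191.4], np.float64(40.8), -0.001)
('or', 20, [248.4, 218.6], np.float64(32.9), -2.737)
('bl', 158, [250.2, 185.7], np.float64(58.0), -0.27)
('bl', 151, [239.0, 224.6], np.float64(47.3), 2.912)
pics/t3.png
('or', 35, [254.3, 195.1], np.float64(41.2), -0.709)
('bl', 158, [262.6, 194.8], np.float64(58.1), -0.982)
('bl', 112, [227.3, 215.2], np.float64(47.2), 2.061)
pics/scene0.png
('or', 17, [321.6, 204.1], np.float64(37.0), 0.025)
('bl', 23, [304.3, 188.0], np.float64(62.8), -3.129)
('bl', 18, [314.5, 191.0], np.float64(37.7), 2.589)
('bl', 64, [320.4, 208.6], np.float64(56.1), -0.282)
pics/s3.png
('or', 15, [312.9, 205.3], np.float64(38.8), -0.767)
('bl', 36, [319.8, 189.8], np.float64(48.2), 2.208)
('bl', 62, [308.1, 208.0], np.float64(57.4), -0.985)
```

```bash
python3 -m inch '[{"hand":1,"slide":[-0.18,0.25,0],"yaw":-0.025},{"hand":1,"slide":[-0.35,0.5,0],"yaw":-0.05},{"hand":1,"slide":[-0.5,0.74,0],"yaw":-0.07},{"hand":1,"slide":[-0.5,0.74,0],"yaw":-0.07}]'
python3 - <<'E'
from h import *
s=sense();d=np.array(s["tcp_pos"])[:2]-[.6016,.1247];print("tip t",np.radians(-104.58)-np.arctan2(d[1],d[0]),np.hypot(*d))
for k in "ab":
  cv2.imwrite(f"pics/t4{k}.png",capture("top"))
E
python3 ang.py pics/t4a.png pics/t4b.png
```

```text
time_s: 6.85
tcp_pos: [0.4983, 0.0622, 0.1287]
ee_rot: [[-0.566, 0.824, 0.004], [0.824, 0.566, 0.001], [-0.001, 0.004, -1.0]]
wrist_force: [-0.7, 0.4, 8.1]
gripper_width: 0.004
tip t 0.7719500284935161 0.12075762662415447
pics/t4a.png
('or', 35, [255.2, 195.9], np.float64(41.2), -0.78)
('bl', 159, [263.4, 196.1], np.float64(58.2), -1.051)
('bl', 126, [227.1, 215.1], np.float64(47.6), 2.049)
pics/t4b.png
('or', 35, [255.2, 195.9], np.float64(41.2), -0.78)
('bl', 160, [263.4, 196.1], np.float64(58.1), -1.049)
('bl', 126, [227.1, 215.2], np.float64(47.6), 2.055)
```

```bash
python3 -m inch '[{"hand":1,"slide":[0,0,-0.0],"yaw":0},{"hand":1,"slide":[0,0,0.3],"yaw":0},{"hand":1,"slide":[0,0,0.7],"yaw":0},{"hand":1,"slide":[0,0,0.7],"yaw":0},{"hand":1,"slide":[0,0,0.7],"yaw":0}]'
```

```text
time_s: 7.58
tcp_pos: [0.4983, 0.062, 0.1353]
ee_rot: [[-0.566, 0.825, 0.004], [0.825, 0.566, 0.001], [-0.001, 0.004, -1.0]]
wrist_force: [0.8, 0.0, 5.8]
gripper_width: 0.005
```

The force is still 5.8 N with the tip at 65 mm, so the button has followed the tip above the 63 mm flange stop. The pin is in the hole, so I'll withdraw straight up and check.

```bash
python3 -m inch '[{"hand":1,"slide":[0,0,0.6],"yaw":0},{"hand":1,"slide":[0,0,1.5],"yaw":0},{"hand":1,"slide":[0,0,4],"yaw":0},{"hand":1,"slide":[0,0,9],"yaw":0},{"hand":1,"slide":[0,0,14],"yaw":0},{"hand":1,"slide":[0,-5,14],"yaw":0},{"hand":1,"slide":[0,-10,14],"yaw":0},{"hand":1,"slide":[0,-15,14],"yaw":0},{"hand":1,"slide":[0,-20,14],"yaw":0},{"hand":1,"slide":[0,-25,14],"yaw":0}]'
python3 -m inch '[{"hand":1,"slide":[0,-5,0],"yaw":0},{"hand":1,"slide":[0,-10,0],"yaw":0},{"hand":1,"slide":[0,-10,0],"yaw":0}]'
python3 - <<'E'
from h import *
a=capture("scene");b=capture("top");cv2.imwrite("pics/s5.png",a);cv2.imwrite("pics/t5.png",b)
cv2.imwrite("pics/b5.png",np.hstack([cv2.resize(a[150:250,250:350],(400,400),interpolation=cv2.INTER_CUBIC),cv2.resize(b[160:260,195:295],(400,400),interpolation=cv2.INTER_CUBIC)]))
E
python3 ang.py pics/t5.png
```

```text
time_s: 8.82
tcp_pos: [0.496, -0.1899, 0.2741]
ee_rot: [[-0.565, 0.825, -0.001], [0.825, 0.565, 0.001], [0.001, -0.001, -1.0]]
wrist_force: [0.1, -0.8, -0.3]
gripper_width: 0.005
time_s: 9.2
tcp_pos: [0.4958, -0.291, 0.2733]
ee_rot: [[-0.561, 0.828, -0.002], [0.828, 0.561, 0.001], [0.002, -0.002, -1.0]]
wrist_force: [-0.4, 0.8, 0.4]
gripper_width: 0.004
pics/t5.png
('or', 35, [255.2, 195.9], np.float64(41.2), -0.78)
('or', 19, [238.6, 218.7], np.float64(33.3), 2.77)
('bl', 159, [263.4, 196.1], np.float64(58.2), -1.051)
('bl', 150, [228.2, 216.7], np.float64(47.1), 2.158)
```

View pics/b5.png

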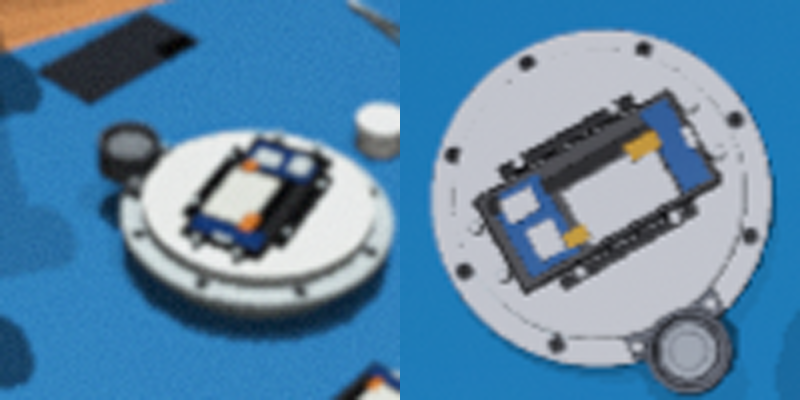

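View pics/t5.png

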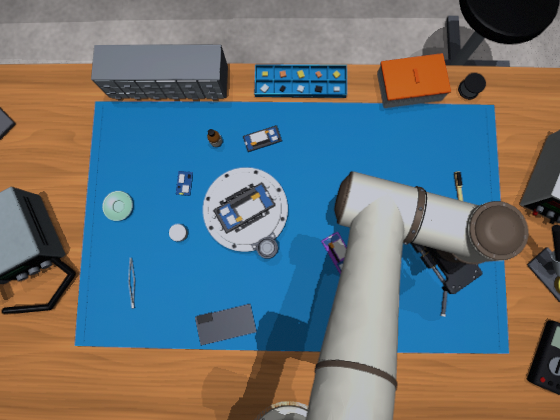

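```bash
python3 -c "from station import finish_job; print(finish_job())"
```

```text
the job is handed in; nothing more can be done
None
```

The table is locked in the very next index hole clockwise, and I've handed the job in. The arm was clear of everything by 9.2 s on the robot's clock.

**What I did:** I set the shut fingertips inside the guard and pressed the button about 10 mm in. I then carried the table round, raised the fingers straight up and moved away.

**Last checks:**
- **Table angle:** three of four colour marks on the phone gave 0.776 to 0.781 rad, within the play around 0.785. The fourth, a blue board patch, read 0.754, which disagrees; I trusted the other three.
- **Plunger:** during release it still pushed back with 5.8 N when 3.7 mm down. That is above the 6 mm stop, so the pin had entered the hole. In the last picture the face shows up inside the guard as it did at the start.
- **Phone and surroundings:** the phone lies in its nest. The pot, bottle, board, dish and tweezers are where they were. The arm hid part of the brush and screwdriver in that picture, but it never went down near them.

**Earlier disagreement:** before moving, my estimates of the button's position differed by 3 to 6 mm between views. The fingertips still went in below the rim with no contact force.

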